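# Key on the heel-pad stamping press

## Robot

A 7-joint arm with a two-finger parallel gripper is mounted at the origin on the work surface. World frame = base frame: x ahead of the robot, y to its left, z up, the work surface at z = 0. Lengths are in m, angles in rad, forces in N, time in s.
With the tool pointing down it reaches from about 0.4 to 0.85 m from the base axis. Payload 10.4 kg.
Tool frame: the origin (TCP) lies at the very end of the fingers, on their centre line; the grasp point (between the pads) lies r.grasp_offset behind it (r.grasp_offset is the distance from the TCP to the grasp point, in m); z points along the fingers, y is the direction in which the jaws open and shut (so a half turn about z gives the same grasp; the last joint's range is limited). The gripper opens to 87 mm and grips with 3 to 60 N. Pads are 19 mm wide; open, the fingers measure 117 mm over their backs; the gripper's body (75 mm by 190 mm) begins 51 mm behind the grasp point.
Start: joints at [1.18, 0.332, -0.065, 1.46, 0.022, 1.35, -0.088], TCP at [0.225, -0.583, 0.223] pointing down, gripper open.
Joint ranges: [-2.6, 2.6], [-0.5, 2.12], [-1.47, 1.34], [0.16, 2.42], [-1.27, 4.41], [0.06, 2.06], [-2.6, 2.6]. Speed limits (rad/s): [2.22, 2.22, 2.79, 2.79, 3.14, 3.14, 3.14].

## Interface

Orientations are given as a unit quaternion [x, y, z, w].
In Python, from bench import read_state, cams, job, r gives the robot as it stands. The module is installed in compiled form; this text tells all that it offers.
- The arm moves only by the tool arm_command, never from a script. Its argument "increments" is a list of rows, each an object of numbers: "gripper": the opening in per cent of the stroke, from 0 (shut) to 100 (fully open); "dx", "dy", "dz": the shift along the tool's x, y, z in m; "spin": the turn about the tool's z in degrees. In form: [{"gripper": .., "dx": .., "dy": .., "dz": .., "spin": ..}, ...]. A call has exactly 8 rows; each row shifts and turns the commanded pose from where the row before left it, along the tool's axes as they then stand; what a row does not reach is not made up. A row lasts 1/8 s, in which the tool goes at most 62.5 mm and 10.7 degrees, less where a joint would pass 70% of its speed; a pose out of reach is approached as far as the arm can. A call with a gripper value outside its range is refused whole. The fingers move at their own pace and stop on an object; "grip_force" is the grip in N (left out, the last holds). Time passes only in rows, so rows that do not move let the fingers close, or fill a call up. It gives the time, the measured TCP pose, the force and the opening at its end, in the units of the state.
- read_state(): the state, without advancing time (a new reading comes with each control period).
- cams.camera(name): name is "side" or "top" or "wrist"; returns the picture (480x640x3 uint8, red, green, blue); there is no depth.
- cams.camera_info(name): a dict with "K" (3x3 intrinsics, pixels), "rvec" (rotation vector, rad) and "tvec" (3), from world to camera coordinates, as OpenCV has them. Camera axes: x right, y down, z forward; pixel columns grow to the right and rows downward; lengths in m; the calibration is good to about 2 mm. A picture is of the moment at which its call begins: read the wrist's pose just before it. camera_info takes no time and is no camera call; for the wrist camera it gives the pose at the moment of the call.
- job.close_job(): hands the job in, once; it reports no verdict.
The state is a dict: "time": time; "joint_positions": joint angles; "joint_vel": joint speeds; "joint_torque": joint torques, N m; "ee_pos": TCP position; "eef_rot": TCP orientation; "ft_force": force on the tool from outside, world axes, zero at the start; "torque": the same for the moment, N m; "width": finger opening in m.
Only numpy, scipy, OpenCV 4.12 (cv2) and the standard library are available. Lean on these libraries where they do the work, as an engineer would, in place of code of your own. Each camera call takes 0.05 s, during which the arm holds its last target.

## Task

Get the foil-stamping press ready for its first stroke: swing the rotary table round until the nest holding the tan leather heel pad clicks in under the stamping head, then take the yellow-handled key from the tool rack, push it fully home in the key switch on the grey control box and turn it clockwise from the white mark to the green mark (on). Leave the key standing in the switch and the other things on the bench where they are.

Things in the scene. Friction and masses are not known exactly. Their poses are not given: they have to be found in the camera images.
- press: Fixed bench stamping press, cream with a grey control box. Origin on the bench under the rotary table's axis; x points away from the robot at yaw 0, y left, z up. Bed x +-150, y -290 to 140, 50 mm high. Column x +-50, y -285 to -195 mm, to 370 mm height. Round aluminium rotary table: radius 140 mm, upper face 72 mm above the bench.
- head (a point): Stamping die's underside, on its axis, 85 mm to press -y of the table's axis, 131 mm above the bench; the die block is 62 x 58 mm. The arm above it is 86 mm wide (x), from the column to press y -50 mm, 270 to 370 mm high; on it an air cylinder up to 440 mm, and foil reels out to x +-105 mm at y -150 mm, 305 to 385 mm high.
- turntable (a joint): Turn of the rotary table (rad), counter-clockwise from above positive, no end stops. Click stops every pi/2 hold it with up to 0.6 N m (5 N at a handle) and draw it in when let go within about 0.6 rad of one. At 0 the tan pad is in front, nearest the robot (press -x); at pi/2 (or -3/2 pi) it is under the head.
- pad (a point): Centre of the upper face of the tan leather heel pad (46 x 49 mm, 4 mm thick, fixed in its black rubber nest on the table, 85 mm from the table's axis, 82 mm above the bench). The other three nests are empty.
- stamp_spot (a point): The point under the stamping head, 85 mm from the table's axis, where the pad's centre belongs.
- handle0 (a point): Point on the axis, 100 mm above the bench, of one of four upright black handles on the rotary table: round, 22 mm across, from 78 to 112 mm above the bench, 117 mm from the table's axis, 90 degrees apart, midway between the nests. At table 0 handle0 is far left (press +x, +y), away from the head. Any handle may be used.
- handle1 (a point): Same point on the next handle counter-clockwise: near-left (press -x, +y) when the table is at 0.
- box_top (a point): Middle of the top of the grey control box, 180 (press x) x 170 mm (y), 67 mm high. The key switch is 20 mm towards press -x from here; at 55 mm towards +x are a red stop button (38 mm across, top 105 mm above the bench, +y end), a lamp and a dial knob.
- key_switch (a joint): Turn of the switch's barrel (rad), clockwise from above positive: 0 off (slot points at the white mark), 1.047 (60 degrees) on (slot points at the green mark), hard stops at both. It holds at either end with up to 0.15 N m and snaps over past the middle. The key has about 0.12 rad of free play each way in the slot.
- slot (a point): Centre of the slot's mouth on the upper face of the steel barrel, 75 mm above the bench, in a round black bezel 60 mm across. Slot 18 x 8 mm, 38 mm deep, straight down, bevelled 2 mm at the mouth. Its long side lies along this frame's x axis; the frame turns with the barrel; at off it is parallel to the press's x axis.
- key: Loose key, 88 mm tall, standing blade down. Origin at the tip's centre, z up. Steel blade 16 (x) x 6 (y) x 34 mm long, last 4 mm thinner; steel shoulder 24 mm across from 34 to 42 mm; yellow flat handle 40 (x) x 13 mm (y) from 42 to 88 mm. 60 to 90 g. Fits the switch either way round. Starts in a slot of the rack, shoulder on its top.
- shoulder (a point): Underside of the key's shoulder, on its axis, 34 mm above the tip: with the key fully home it meets slot.
- rack: Fixed wooden tool rack, 215 (x) x 60 (y) x 55 mm high, origin under its centre. Three loose slots (20 x 10 mm, 40 mm deep) in its top along x, at -68, 0 and 68 mm, hold the key, the awl and the creaser, which is where varies, blades wide along the rack's x. Lift the key straight up by 40 mm.
- awl: Awl with a light wooden handle (30 mm in diameter) standing in the rack, top 122 mm above its tip, tip 21 mm above the bench. Leave it.
- creaser: Edge creaser with a dark wooden handle (28 mm in diameter) standing in the rack, top 138 mm above its tip, tip 21 mm above the bench. Leave it.
- shoe: Mustard court shoe, 235 mm long, 138 mm high, beyond the control box. Leave it.
- glue: Jar with an orange label, 68 mm in diameter, 85 mm high, standing beyond the rack. Leave it.
- pen: Blue pen, 120 mm long, 12 mm thick, lying nearer the robot than the control box and the rack. Leave it.
There are look-alikes about, which are no part of the job. Leave any blue look-alike of the key alone.

How it is judged:
By the outcome, as a careful person would: the job done as asked, in the order asked, and still so for the second after the job is handed in, with the robot touching nothing.
It also fails if it takes over 64 s, if anything falls off the work surface, if the arm or the gripper's body presses on something with over 40 N, if the wrist force passes 120 N, or if a joint passes its speed limit or range.

## Working session

There is one attempt and no reset: what is moved stays moved. The work goes in short steps, Python scripts to look and compute and a tool call to move; the robot and the scene stay as the last step left them, time stands still between calls to the robot, and variables do not carry over. Pictures are saved under pics/ and viewed, and the job is handed in when it is done.

Besides the shell and the picture viewer there is one more tool, called after "Emit:" as a command line: name --argument value ..., lists and objects as JSON in quotes. arm_command: Moves the arm, as the interface text tells. Its arguments: {"type":"object","properties":{"increments":{"type":"array","items":{"type":"object","properties":{"gripper":{"type":"number"},"dx":{"type":"number"},"dy":{"type":"number"},"dz":{"type":"number"},"spin":{"type":"number"}}}},"grip_force":{"type":"number"}},"required":["increments"]}

```bash
mkdir -p pics; ls; cat > h.py <<'E'
import numpy as np, cv2
from bench import read_state, cams, job, r
from scipy.spatial.transform import Rotation as R
def snap(n,f):
    im=cams.camera(n); ci=cams.camera_info(n); cv2.imwrite('pics/'+f,im[:,:,::-1]); np.savez('pics/'+f+'.npz',im=im,**{k:np.array(ci[k]) for k in('K','rvec','tvec')}); return im,ci
def ray(ci,u,v):
    K=np.array(ci['K']);Rm,_=cv2.Rodrigues(np.array(ci['rvec'],float));t=np.array(ci['tvec'],float).ravel()
    d=Rm.T@np.linalg.solve(K,[u,v,1.]); return -Rm.T@t,d
def onz(ci,u,v,z):
    c,d=ray(ci,u,v); return c+d*(z-c[2])/d[2]
def proj(ci,p):
    return cv2.projectPoints(np.array(p,float).reshape(-1,3),np.array(ci['rvec'],float),np.array(ci['tvec'],float),np.array(ci['K'],float),None)[0].reshape(-1,2)
def load(f): return dict(np.load('pics/'+f+'.npz'))
E
python3 - <<'E'
from h import *
s=read_state();print({k:np.round(v,3) for k,v in s.items()},r.grasp_offset)
for n in('side','top','wrist'):
    im,ci=snap(n,n+'0.png'); c,d=ray(ci,320,240); print(n,c.round(3),d.round(3))
E
```

```text
pics
{'time': np.float64(0.0), 'joint_positions': array([ 1.18 ,  0.333, -0.065,  1.461,  0.022,  1.35 , -0.088]), 'joint_vel': array([ 0.001,  0.   ,  0.   , -0.   ,  0.001,  0.001, -0.001]), 'joint_torque': array([-1.0000e-03, -6.2327e+01,  2.4000e-02, -3.8990e+01, -6.1000e-02,
        4.0000e-02,  0.0000e+00]), 'ee_pos': array([ 0.225, -0.583,  0.222]), 'eef_rot': array([ 0.983,  0.183, -0.   , -0.001]), 'ft_force': array([-0.202, -0.456,  0.285]), 'torque': array([ 0.048, -0.015,  0.029]), 'width': np.float64(0.087)} 0.0187
side [0.419 0.83  0.558] [ 0.151 -0.852 -0.502]
top [0.391 0.096 1.118] [ 0.162 -0.    -0.987]
wrist [ 0.299 -0.555  0.384] [-0.267 -0.1   -0.958]
```

View pics/top0.png

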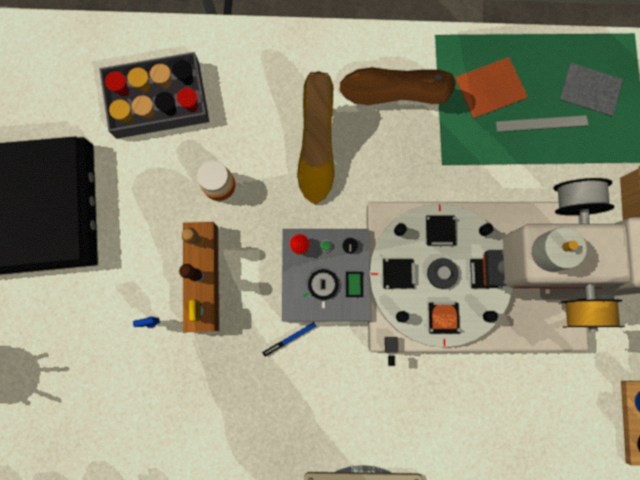

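View pics/side0.png

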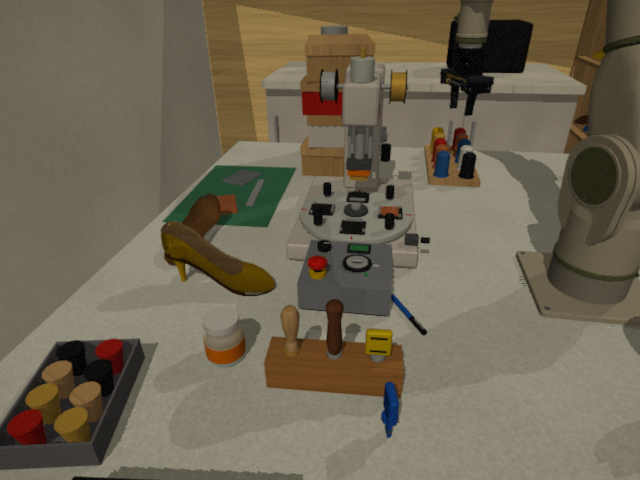

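View pics/wrist0.png

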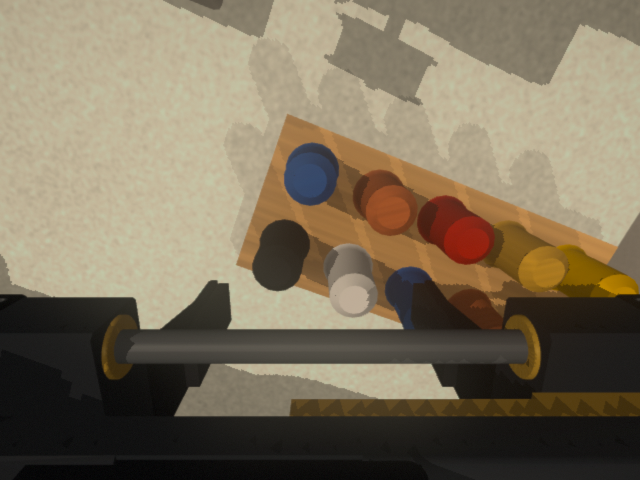

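```bash
python3 - <<'E'
from h import *
f=load('top0.png')
im=f['im']
cv2.imwrite('pics/top0_a.png',cv2.resize(im[190:370,360:640],None,fx=2.8,fy=2.8,interpolation=2)[:,:,::-1])
cv2.imwrite('pics/top0_b.png',cv2.resize(im[190:370,120:400],None,fx=2.8,fy=2.8,interpolation=2)[:,:,::-1])
for n,u,v,z in(('tab',443,273,.072),('tabL',370,273,.072),('tabR',515,273,.072),('pad',445,318,.082),('h1',403,317,.11),('h0',400,230,.11),('key',194,310,.1),('slot',323,285,.075),('jar',215,180,.085)):print(n,onz(f,u,v,z).round(4))
E
```

```text
tab [ 0.5038 -0.1445  0.072 ]
tabL [ 0.5009 -0.0027  0.072 ]
tabR [ 0.5067 -0.2851  0.072 ]
pad [ 0.4171 -0.1448  0.082 ]
h1 [ 0.4168 -0.0606  0.11  ]
h0 [ 0.5796 -0.0553  0.11  ]
key [0.4226 0.3254 0.1   ]
slot [0.4756 0.0877 0.075 ]
jar [0.6752 0.3023 0.085 ]
```

View pics/top0_a.png

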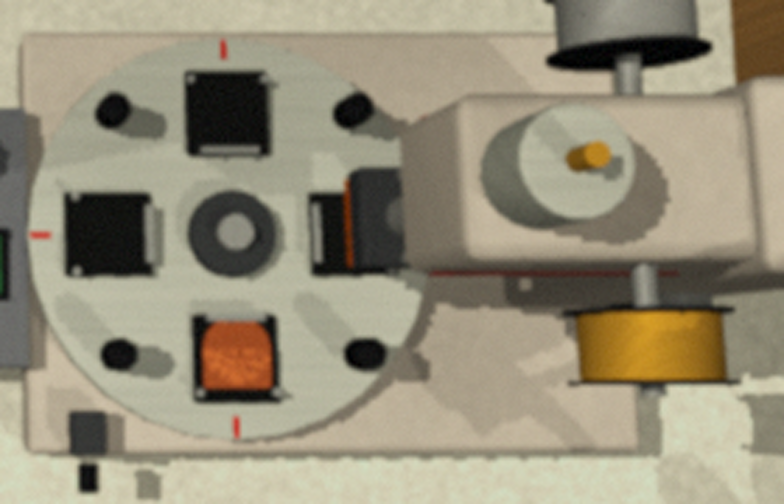

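View pics/top0_b.png

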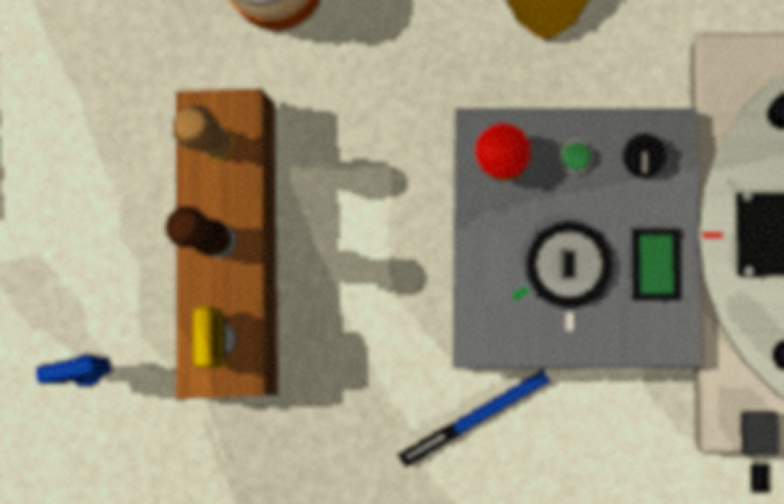

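Emit:
arm_command --increments '[{"dz":-0.046},{"dz":-0.046},{"dz":-0.046},{"dx":0.034,"dy":-0.047},{"dx":0.034,"dy":-0.047},{"dx":0.034,"dy":-0.047},{"dx":0.034,"dy":-0.047},{"dx":0.034,"dy":-0.047}]'

```text
validation failed for argument at $.in...
```

```bash
cat >> h.py <<'E'
def st():
    s=read_state(); rm=R.from_quat(s['eef_rot']).as_matrix()
    yaw=np.degrees(np.arctan2(rm[1,0],rm[0,0]))
    print('t',round(float(s['time']),2),'pos',np.round(s['ee_pos'],4),'yaw',round(yaw,2),'F',np.round(s['ft_force'],1),'T',np.round(s['torque'],2),'w',round(float(s['width']),4),'q',np.round(s['joint_positions'],2),'tilt',np.round(rm[:,2],3))
    return s,rm,yaw
def go(target,yaw,frm=None):
    s=read_state(); d=np.array(target)-(np.array(s['ee_pos']) if frm is None else np.array(frm)); c,n=np.cos(np.radians(yaw)),np.sin(np.radians(yaw))
    print('dx %.4f dy %.4f dz %.4f'%(c*d[0]+n*d[1], n*d[0]-c*d[1], -d[2]))
E
python3 - <<'E'
from h import *
st(); go([.42,-.06,.33],90)
E
```

```text
t 0.15 pos [ 0.2246 -0.5829  0.222 ] yaw 21.07 F [0.6 0.1 0.3] T [-0.04 -0.   -0.02] w 0.0869 q [ 1.18  0.33 -0.06  1.46  0.02  1.35 -0.09] tilt [-0.     0.001 -1.   ]
dx 0.5229 dy 0.1954 dz -0.1080
```

Emit:
arm_command --increments '[{"gripper":100,"dx":0,"dy":0,"dz":-0.046,"spin":0},{"gripper":100,"dx":0,"dy":0,"dz":-0.046,"spin":0},{"gripper":100,"dx":0,"dy":0,"dz":-0.046,"spin":0},{"gripper":100,"dx":0.034,"dy":-0.047,"dz":0,"spin":0},{"gripper":100,"dx":0.034,"dy":-0.047,"dz":0,"spin":0},{"gripper":100,"dx":0.034,"dy":-0.047,"dz":0,"spin":0},{"gripper":100,"dx":0.034,"dy":-0.047,"dz":0,"spin":0},{"gripper":100,"dx":0.034,"dy":-0.047,"dz":0,"spin":0}]'

```text
time: 1.15
ee_pos: [0.299, -0.3008, 0.3604]
eef_rot: [0.983, 0.183, -0.0, 0.0]
ft_force: [0.5, 0.8, 0.6]
width: 0.0868
```

```bash
python3 - <<'E'
from h import *
st(); go([.43,-.06,.34],21)
E
```

```text
t 1.15 pos [ 0.299  -0.3008  0.3604] yaw 21.08 F [0.5 0.8 0.6] T [-0.01 -0.02 -0.03] w 0.0868 q [ 0.97 -0.14 -0.26  1.69 -0.04  1.59 -0.48] tilt [-0. -0. -1.]
dx 0.2085 dy -0.1779 dz 0.0204
```

Emit:
arm_command --increments '[{"gripper":100,"dx":0.042,"dy":-0.036,"dz":0.004,"spin":0},{"gripper":100,"dx":0.042,"dy":-0.036,"dz":0.004,"spin":0},{"gripper":100,"dx":0.042,"dy":-0.036,"dz":0.004,"spin":0},{"gripper":100,"dx":0.042,"dy":-0.036,"dz":0.004,"spin":0},{"gripper":100,"dx":0.042,"dy":-0.036,"dz":0.004,"spin":0},{"gripper":100,"dx":0,"dy":0,"dz":0.02,"spin":-10},{"gripper":100,"dx":0,"dy":0,"dz":0.02,"spin":-10},{"gripper":100,"dx":0,"dy":0,"dz":0.02,"spin":-10}]'

```text
time: 2.15
ee_pos: [0.4299, -0.0592, 0.2797]
eef_rot: [0.901, 0.434, -0.0, -0.0]
ft_force: [0.6, 0.2, 0.5]
width: 0.0871
```

Emit:
arm_command --increments '[{"gripper":100,"dx":0,"dy":0,"dz":0,"spin":-10},{"gripper":100,"dx":0,"dy":0,"dz":0,"spin":-10},{"gripper":100,"dx":0,"dy":0,"dz":0,"spin":-10},{"gripper":100,"dx":0,"dy":0,"dz":0,"spin":-9},{"gripper":100,"dx":0,"dy":0.04,"dz":0.02,"spin":0},{"gripper":100,"dx":0,"dy":0.04,"dz":0.02,"spin":0},{"gripper":100,"dx":0,"dy":0.04,"dz":0.02,"spin":0},{"gripper":100,"dx":0,"dy":0.03,"dz":0.02,"spin":0}]'

```text
time: 3.15
ee_pos: [0.5813, -0.0592, 0.1993]
eef_rot: [0.707, 0.707, -0.0, -0.0]
ft_force: [0.0, 0.3, -0.1]
width: 0.0873
```

```bash
python3 - <<'E'
from h import *
s,rm,yaw=st(); im,ci=snap('wrist','wrist1.png'); go([.583,-.059,.092],yaw)
E
```

```text
t 3.15 pos [ 0.5813 -0.0592  0.1993] yaw 90.06 F [ 0.   0.3 -0.1] T [-0.05 -0.07  0.02] w 0.0873 q [ 0.54  0.32 -0.63  1.58  0.19  1.31 -0.12] tilt [-0.001  0.    -1.   ]
dx 0.0001 dy 0.0007 dz 0.1039
```

View pics/wrist1.png

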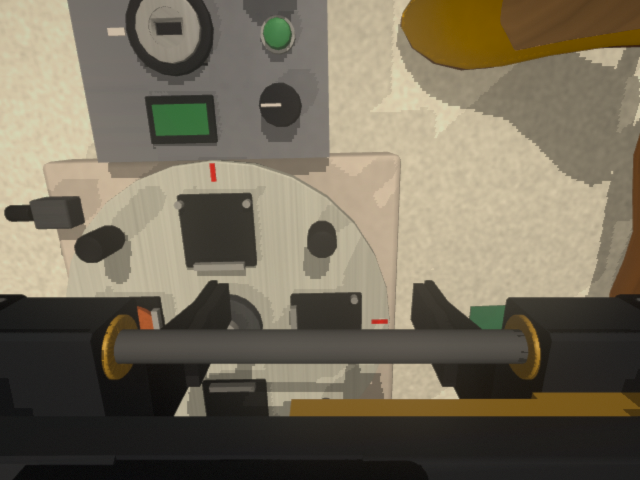

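```bash
python3 - <<'E'
from h import *
f=load('wrist1.png')
for u,v,z in((321,231,.112),(321,247,.085),(90,247,.112),(169,27,.075)):print(onz(f,u,v,z).round(4))
E
```

```text
[ 0.5825 -0.0473  0.112 ]
[ 0.5825 -0.0673  0.085 ]
[ 0.4219 -0.0591  0.112 ]
[0.4791 0.0861 0.075 ]
```

```bash
python3 - <<'E'
import numpy as np
C=np.array([.504,-.1445]);R=.117
p=np.array([.582,-.058])
for t in np.linspace(54,132,13):
    q=C+R*np.array([np.cos(np.radians(t)),np.sin(np.radians(t))])-[.009,0]
    print(round(t,1),q.round(4),'dx %.4f dy %.4f'%(q[1]-p[1],q[0]-p[0])); p=q
E
```

```text
54.0 [ 0.5638 -0.0498] dx 0.0082 dy -0.0182
60.5 [ 0.5526 -0.0427] dx 0.0072 dy -0.0112
67.0 [ 0.5407 -0.0368] dx 0.0059 dy -0.0119
73.5 [ 0.5282 -0.0323] dx 0.0045 dy -0.0125
80.0 [ 0.5153 -0.0293] dx 0.0030 dy -0.0129
86.5 [ 0.5021 -0.0277] dx 0.0016 dy -0.0132
93.0 [ 0.4889 -0.0277] dx 0.0001 dy -0.0133
99.5 [ 0.4757 -0.0291] dx -0.0014 dy -0.0132
106.0 [ 0.4628 -0.032 ] dx -0.0029 dy -0.0129
112.5 [ 0.4502 -0.0364] dx -0.0044 dy -0.0125
119.0 [ 0.4383 -0.0422] dx -0.0058 dy -0.0119
125.5 [ 0.4271 -0.0492] dx -0.0071 dy -0.0112
132.0 [ 0.4167 -0.0576] dx -0.0083 dy -0.0103
```

Emit:
arm_command --increments '[{"gripper":100,"dx":0.001,"dy":0.001,"dz":0.03,"spin":0},{"gripper":100,"dx":0,"dy":0,"dz":0.03,"spin":0},{"gripper":100,"dx":0,"dy":0,"dz":0.03,"spin":0},{"gripper":100,"dx":0,"dy":0,"dz":0.017,"spin":0},{"gripper":46,"dx":0,"dy":0,"dz":0,"spin":0},{"gripper":46,"dx":0,"dy":0,"dz":0,"spin":0},{"gripper":46,"dx":0,"dy":0,"dz":0,"spin":0},{"gripper":46,"dx":0,"dy":0,"dz":0,"spin":0}]' --grip_force 20

```text
time: 4.2
ee_pos: [0.5815, -0.0582, 0.0943]
eef_rot: [0.707, 0.708, 0.0, 0.001]
ft_force: [-0.5, 0.4, -1.1]
width: 0.0549
```

Emit:
arm_command --increments '[{"gripper":46,"dx":0.004,"dy":-0.009,"dz":0,"spin":0},{"gripper":46,"dx":0.004,"dy":-0.009,"dz":0,"spin":0},{"gripper":46,"dx":0.007,"dy":-0.011,"dz":0,"spin":0},{"gripper":46,"dx":0.006,"dy":-0.012,"dz":0,"spin":0},{"gripper":46,"dx":0.005,"dy":-0.0125,"dz":0,"spin":0},{"gripper":46,"dx":0.003,"dy":-0.013,"dz":0,"spin":0},{"gripper":46,"dx":0.001,"dy":-0.013,"dz":0,"spin":0},{"gripper":46,"dx":0,"dy":-0.013,"dz":0,"spin":0}]'

```text
time: 5.2
ee_pos: [0.4898, -0.0265, 0.0948]
eef_rot: [0.706, 0.708, 0.002, 0.001]
ft_force: [3.7, 2.9, 1.1]
width: 0.0399
```

```bash
python3 - <<'E'
from h import *
s,rm,yaw=st(); im,ci=snap('wrist','wrist2.png')
E
```

```text
t 5.2 pos [ 0.4898 -0.0265  0.0948] yaw 90.18 F [3.7 2.9 1.1] T [ 0.56 -1.04  0.05] w 0.0399 q [ 0.57  0.21 -0.66  1.93  0.15  1.04 -0.15] tilt [ 0.005  0.001 -1.   ]
```

View pics/wrist2.png

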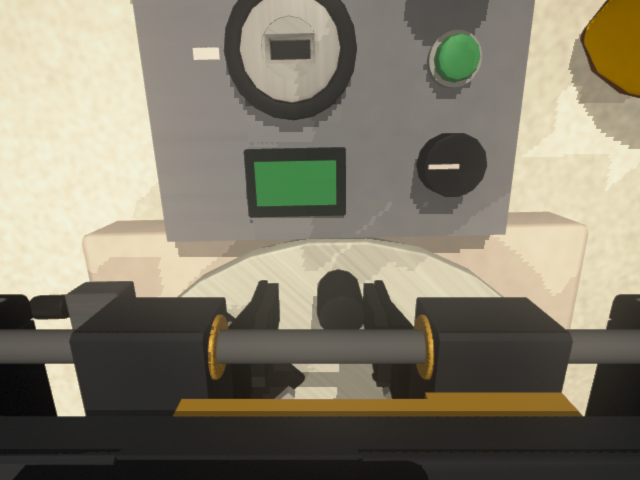

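Emit:
arm_command --increments '[{"gripper":46,"dx":-0.0015,"dy":-0.013,"dz":0,"spin":0},{"gripper":46,"dx":-0.003,"dy":-0.013,"dz":0,"spin":0},{"gripper":46,"dx":-0.0045,"dy":-0.0125,"dz":0,"spin":0},{"gripper":46,"dx":-0.006,"dy":-0.012,"dz":0,"spin":0},{"gripper":46,"dx":-0.007,"dy":-0.011,"dz":0,"spin":0},{"gripper":46,"dx":-0.008,"dy":-0.011,"dz":0,"spin":0},{"gripper":46,"dx":-0.002,"dy":-0.003,"dz":0,"spin":0},{"gripper":60,"dx":0,"dy":0,"dz":0,"spin":0}]'

```text
time: 6.25
ee_pos: [0.4132, -0.0605, 0.0937]
eef_rot: [0.707, 0.707, 0.0, 0.0]
ft_force: [-0.5, -0.5, -0.3]
width: 0.0443
```

Emit:
arm_command --increments '[{"gripper":80,"dx":0,"dy":0,"dz":0,"spin":0},{"gripper":100,"dx":0,"dy":0,"dz":0,"spin":0},{"gripper":100,"dx":0,"dy":0,"dz":0,"spin":0},{"gripper":100,"dx":0,"dy":0,"dz":-0.02,"spin":0},{"gripper":100,"dx":0,"dy":0,"dz":-0.045,"spin":0},{"gripper":100,"dx":0,"dy":0,"dz":-0.045,"spin":0},{"gripper":100,"dx":0,"dy":0,"dz":0,"spin":0},{"gripper":100,"dx":0,"dy":0,"dz":0,"spin":0}]'

```text
time: 7.25
ee_pos: [0.4129, -0.0603, 0.203]
eef_rot: [0.707, 0.708, -0.0, -0.0]
ft_force: [-0.7, 1.1, -0.7]
width: 0.0868
```

```bash
python3 - <<'E'
from h import *
s,rm,yaw=st(); im,ci=snap('wrist','wrist3.png'); im,ci=snap('top','top3.png');im,ci=snap('side','side3.png')
cv2.imwrite('pics/top3_a.png',cv2.resize(im[:,:],None,fx=1,fy=1)[:,:,::-1])
im=load('top3.png')['im'];cv2.imwrite('pics/top3_a.png',cv2.resize(im[190:370,360:640],None,fx=2.8,fy=2.8,interpolation=2)[:,:,::-1])
im=load('side3.png')['im'];cv2.imwrite('pics/side3_a.png',cv2.resize(im[140:300,250:450],None,fx=3.5,fy=3.5,interpolation=2)[:,:,::-1])
E
```

```text
t 7.25 pos [ 0.4129 -0.0603  0.203 ] yaw 90.07 F [-0.7  1.1 -0.7] T [-0.05 -0.06 -0.04] w 0.0868 q [ 0.71 -0.1  -0.62  1.97 -0.06  1.26  0.11] tilt [-0. -0. -1.]
```

View pics/top3_a.png

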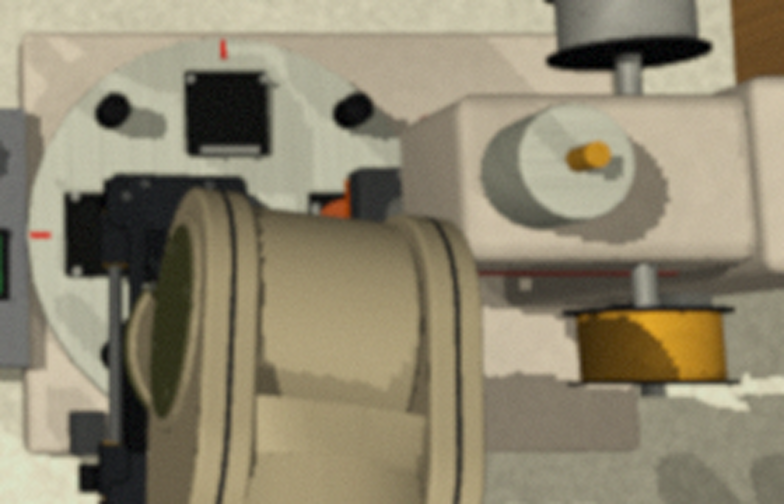

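View pics/side3_a.png

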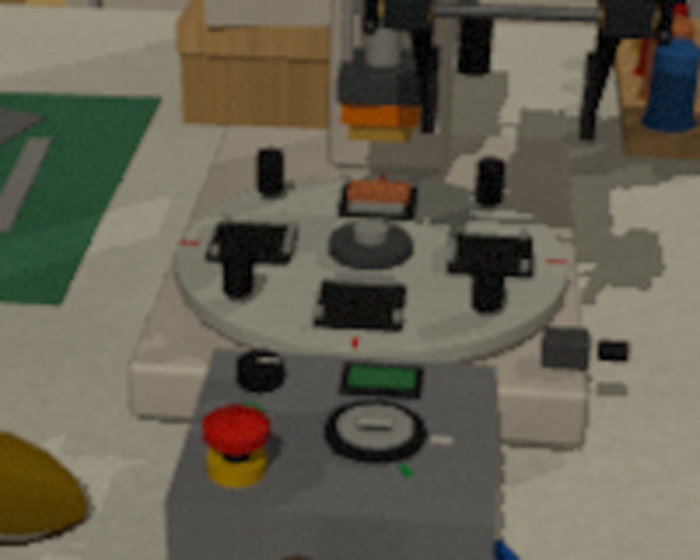

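View pics/wrist3.png

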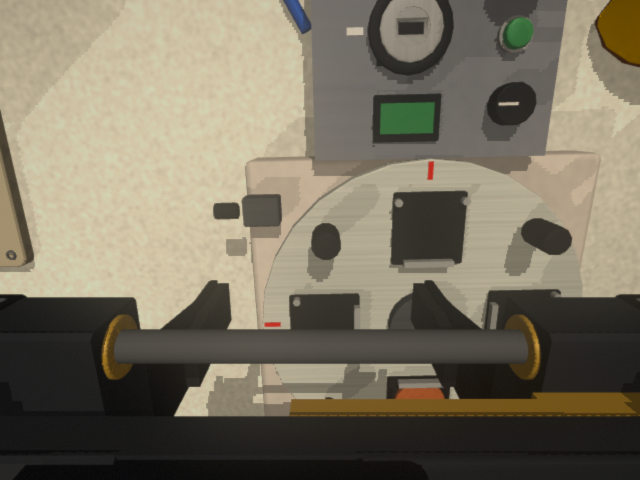

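Emit:
arm_command --increments '[{"gripper":100,"dx":0.048,"dy":0.007,"dz":-0.008,"spin":0},{"gripper":100,"dx":0.048,"dy":0.007,"dz":-0.008,"spin":0},{"gripper":100,"dx":0.048,"dy":0.007,"dz":-0.008,"spin":0},{"gripper":100,"dx":0.048,"dy":0.007,"dz":-0.008,"spin":0},{"gripper":100,"dx":0.048,"dy":0.007,"dz":-0.008,"spin":0},{"gripper":100,"dx":0.048,"dy":0.007,"dz":-0.008,"spin":0},{"gripper":100,"dx":0.048,"dy":0.007,"dz":-0.008,"spin":0},{"gripper":100,"dx":0.048,"dy":0.007,"dz":-0.008,"spin":0}]'

```text
time: 8.4
ee_pos: [0.4688, 0.3249, 0.2667]
eef_rot: [0.707, 0.707, -0.001, -0.0]
ft_force: [1.1, -0.6, 0.4]
width: 0.0871
```

Emit:
arm_command --increments '[{"gripper":100,"dx":0,"dy":0,"dz":0,"spin":-10.5},{"gripper":100,"dx":0,"dy":0,"dz":0,"spin":-10.5},{"gripper":100,"dx":0,"dy":0,"dz":0,"spin":-10.5},{"gripper":100,"dx":0,"dy":0,"dz":0,"spin":-10.5},{"gripper":100,"dx":0,"dy":0,"dz":0,"spin":-10.5},{"gripper":100,"dx":0,"dy":0,"dz":0,"spin":-10.5},{"gripper":100,"dx":0,"dy":0,"dz":0,"spin":-10.5},{"gripper":100,"dx":0,"dy":0,"dz":0,"spin":-10.5}]'

```text
time: 9.4
ee_pos: [0.4684, 0.3236, 0.2666]
eef_rot: [0.049, 0.999, -0.0, -0.001]
ft_force: [0.1, -0.3, 0.1]
width: 0.0866
```

```bash
python3 - <<'E'
from h import *
s,rm,yaw=st(); im,ci=snap('wrist','wrist4.png'); snap('top','top4.png')
E
```

```text
t 9.4 pos [0.4684 0.3236 0.2666] yaw 174.43 F [ 0.1 -0.3  0.1] T [ 0.13 -0.2  -0.02] w 0.0866 q [ 0.28  0.47 -1.28  1.5   0.45  1.51  0.47] tilt [-0.001 -0.    -1.   ]
```

View pics/wrist4.png

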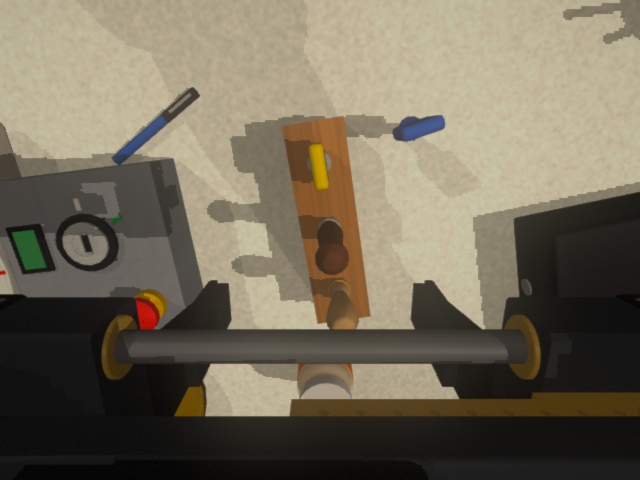

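View pics/top4.png

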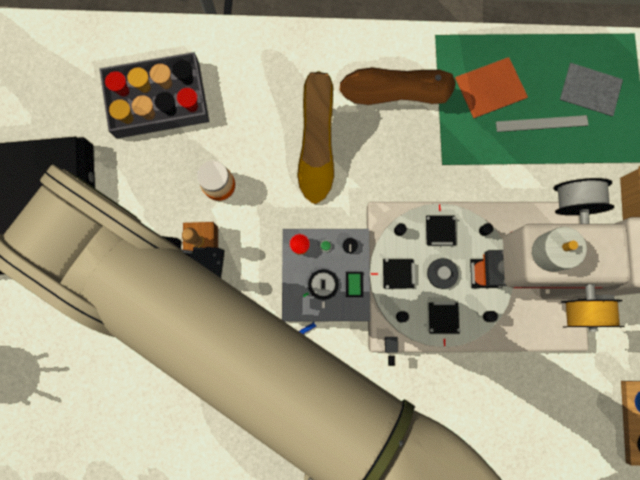

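```bash
python3 - <<'E'
from h import *
def yel(f,roi):
    im=f['im'];h=cv2.cvtColor(im,cv2.COLOR_RGB2HSV);m=cv2.inRange(h,(22,150,90),(34,255,255))
    x0,y0,x1,y1=roi;mm=np.zeros_like(m);mm[y0:y1,x0:x1]=m[y0:y1,x0:x1]
    c=max(cv2.findContours(mm,0,1)[0],key=cv2.contourArea);b=cv2.boxPoints(cv2.minAreaRect(c));M=cv2.moments(c)
    return np.array([M['m10']/M['m00'],M['m01']/M['m00']]),b
fw=load('wrist4.png');ft=load('top0.png')
cw,bw=yel(fw,(290,130,345,200));ct,bt=yel(ft,(180,290,210,330))
print(cw,bw.round(1).tolist(),ct,bt.round(1).tolist())
A=[];B=[]
for f,c in((fw,cw),(ft,ct)):
    o,d=ray(f,*c);d/=np.linalg.norm(d);P=np.eye(3)-np.outer(d,d);A.append(P);B.append(P@o)
print('tri',np.linalg.lstsq(np.vstack(A),np.hstack(B),rcond=None)[0].round(4))
for z in(.09,.109):
  print(z,onz(fw,*cw,z).round(4),onz(ft,*ct,z).round(4))
  for f,b in((fw,bw),(ft,bt)): print(np.array([onz(f,*p,z) for p in b])[:,:2].round(4).tolist())
for u,v in((283,126),(343,116),(318,323),(369,315)): print('rack',onz(fw,u,v,.055).round(4))
cv2.imwrite('pics/w4a.png',cv2.resize(fw['im'][110:290,250:400],None,fx=3.3,fy=3.3,interpolation=2)[:,:,::-1])
cv2.imwrite('pics/w4b.png',cv2.resize(fw['im'][150:320,0:210],None,fx=3.5,fy=3.5,interpolation=2)[:,:,::-1])
E
```

```text
[318.34985755 166.04102564] [[307.6000061035156, 144.39999389648438], [321.79998779296875, 142.3000030517578], [328.8999938964844, 188.1999969482422], [314.70001220703125, 190.39999389648438]] [192.01125176 310.04078762] [[189.0, 300.0], [195.0, 300.0], [195.0, 320.0], [189.0, 320.0]]
tri [0.4207 0.3258 0.1124]
0.09 [0.4214 0.3252 0.09  ] [0.4228 0.3313 0.09  ]
[[0.4019, 0.3174], [0.4011, 0.3301], [0.4421, 0.3329], [0.443, 0.3199]]
[[0.4413, 0.338], [0.4415, 0.3268], [0.4045, 0.3248], [0.4043, 0.3359]]
0.109 [0.4197 0.3254 0.109 ] [0.4222 0.327  0.109 ]
[[0.4012, 0.3181], [0.4005, 0.3301], [0.4392, 0.3328], [0.44, 0.3204]]
[[0.4404, 0.3335], [0.4406, 0.3226], [0.4042, 0.3205], [0.404, 0.3314]]
rack [0.3839 0.2943 0.055 ]
rack [0.3799 0.3523 0.055 ]
rack [0.5974 0.3086 0.055 ]
rack [0.5925 0.3662 0.055 ]
```

View pics/w4a.png

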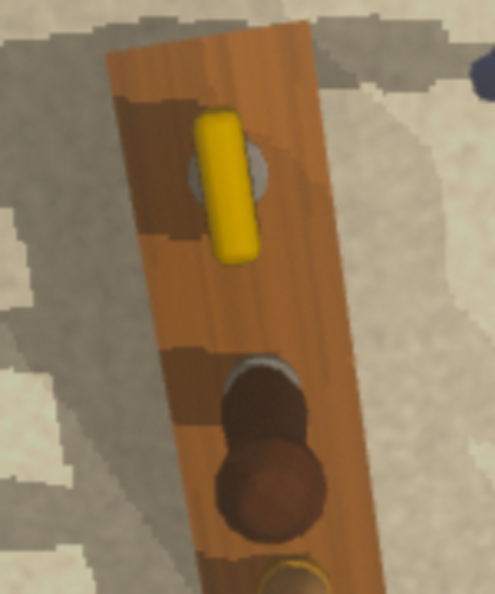

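View pics/w4b.png

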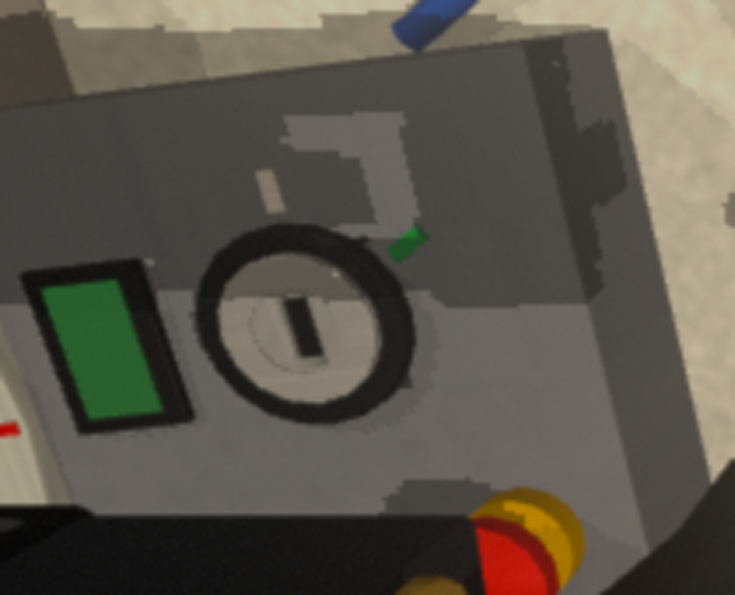

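Emit:
arm_command --increments '[{"gripper":100,"dx":0,"dy":0,"dz":0,"spin":-9.5},{"gripper":100,"dx":0.024,"dy":0.0026,"dz":0.02,"spin":0},{"gripper":100,"dx":0.024,"dy":0.0026,"dz":0.03,"spin":0},{"gripper":100,"dx":0,"dy":0,"dz":0.03,"spin":0},{"gripper":80,"dx":0,"dy":0,"dz":0,"spin":0},{"gripper":60,"dx":0,"dy":0,"dz":0,"spin":0},{"gripper":60,"dx":0,"dy":0,"dz":0,"spin":0},{"gripper":60,"dx":0,"dy":0,"dz":0,"spin":0}]'

```text
time: 10.5
ee_pos: [0.4207, 0.3262, 0.1882]
eef_rot: [-0.031, 1.0, 0.0, 0.0]
ft_force: [-0.5, -0.3, 0.1]
width: 0.0564
```

```bash
python3 - <<'E'
from h import *
s,rm,yaw=st(); im,ci=snap('wrist','wrist5.png');go([.4203,.3255,.07],yaw)
E
```

```text
t 10.5 pos [0.4207 0.3262 0.1882] yaw -176.46 F [-0.5 -0.3  0.1] T [ 0.09 -0.13 -0.01] w 0.0564 q [ 0.33  0.46 -1.33  1.71  0.46  1.34  0.54] tilt [ 0.001  0.001 -1.   ]
dx 0.0004 dy -0.0006 dz 0.1180
```

View pics/wrist5.png

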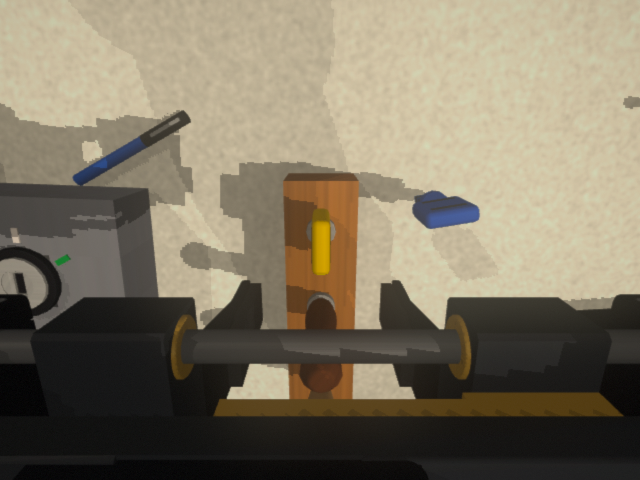

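Emit:
arm_command --increments '[{"gripper":60,"dx":0,"dy":-0.0005,"dz":0.035,"spin":0},{"gripper":60,"dx":0,"dy":0,"dz":0.035,"spin":0},{"gripper":60,"dx":0,"dy":0,"dz":0.03,"spin":0},{"gripper":60,"dx":0,"dy":0,"dz":0.017,"spin":0},{"gripper":60,"dx":0,"dy":0,"dz":0,"spin":0},{"gripper":30,"dx":0,"dy":0,"dz":0,"spin":0},{"gripper":15,"dx":0,"dy":0,"dz":0,"spin":0},{"gripper":5,"dx":0,"dy":0,"dz":0,"spin":0}]' --grip_force 40

```text
time: 11.55
ee_pos: [0.4208, 0.3256, 0.0711]
eef_rot: [-0.031, 1.0, 0.0, 0.0]
ft_force: [0.2, 0.4, 0.3]
width: 0.03
```

Emit:
arm_command --increments '[{"gripper":5,"dx":0,"dy":0,"dz":0,"spin":0},{"gripper":5,"dx":0,"dy":0,"dz":0,"spin":0},{"gripper":5,"dx":0,"dy":0,"dz":0,"spin":0},{"gripper":5,"dx":0,"dy":0,"dz":0,"spin":0},{"gripper":5,"dx":0,"dy":0,"dz":0,"spin":0},{"gripper":5,"dx":0,"dy":0,"dz":0,"spin":0},{"gripper":5,"dx":0,"dy":0,"dz":0,"spin":0},{"gripper":5,"dx":0,"dy":0,"dz":0,"spin":0}]' --grip_force 40

```text
time: 12.55
ee_pos: [0.4205, 0.3254, 0.0706]
eef_rot: [-0.031, 1.0, -0.0, 0.0]
ft_force: [0.3, -1.2, 3.8]
width: 0.013
```

```bash
python3 - <<'E'
from h import *
s,rm,yaw=st(); im,ci=snap('wrist','wrist6.png')
E
```

```text
t 12.55 pos [0.4205 0.3254 0.0706] yaw -176.43 F [ 0.3 -1.2  3.8] T [-0.14 -0.09 -0.02] w 0.013 q [ 0.23  0.58 -1.2   1.83  0.59  1.15  0.45] tilt [ 0. -0. -1.]
```

View pics/wrist6.png

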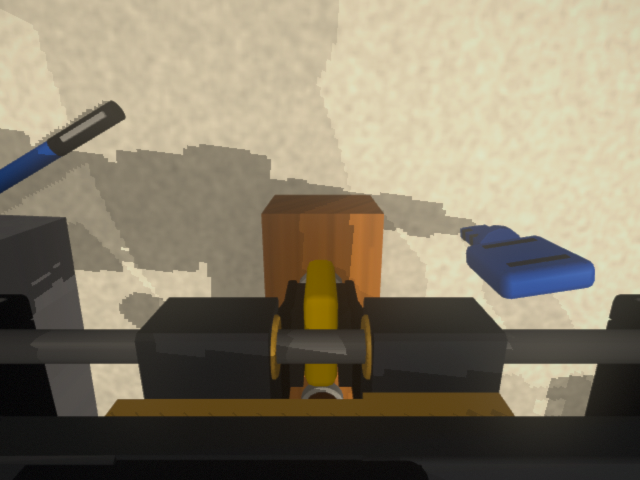

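Emit:
arm_command --increments '[{"gripper":5,"dx":0,"dy":0,"dz":-0.012,"spin":0},{"gripper":5,"dx":0,"dy":0,"dz":-0.015,"spin":0},{"gripper":5,"dx":0,"dy":0,"dz":-0.015,"spin":0},{"gripper":5,"dx":0,"dy":0,"dz":-0.02,"spin":0},{"gripper":5,"dx":0,"dy":0,"dz":-0.03,"spin":0},{"gripper":5,"dx":0,"dy":0,"dz":-0.03,"spin":0},{"gripper":5,"dx":0,"dy":0,"dz":-0.01,"spin":0},{"gripper":5,"dx":0,"dy":0,"dz":0,"spin":0}]'

```text
time: 13.6
ee_pos: [0.4206, 0.3254, 0.2029]
eef_rot: [-0.031, 1.0, 0.0, 0.0]
ft_force: [-0.9, -0.1, -0.1]
width: 0.0126
```

```bash
python3 - <<'E'
from h import *
s,rm,yaw=st(); im,ci=snap('wrist','wrist7.png'); snap('side','side7.png')
for f,u,v in(('wrist1.png',169,27),('wrist2.png',290,49),('wrist3.png',411,28),('wrist4.png',86.9,243.4),('top0.png',322.9,283.9)): print(f,onz(load(f),u,v,.075).round(4))
go([.478,.0875,.203],yaw)
E
```

```text
t 13.6 pos [0.4206 0.3254 0.2029] yaw -176.44 F [-0.9 -0.1 -0.1] T [ 0.1  -0.15 -0.02] w 0.0126 q [ 0.34  0.44 -1.35  1.69  0.44  1.37  0.56] tilt [ 0.001  0.    -1.   ]
wrist1.png [0.4791 0.0861 0.075 ]
wrist2.png [0.474  0.0852 0.075 ]
wrist3.png [0.4753 0.0857 0.075 ]
wrist4.png [0.4779 0.0887 0.075 ]
top0.png [0.4777 0.088  0.075 ]
dx -0.0429 dy -0.2406 dz -0.0013
```

View pics/wrist7.png

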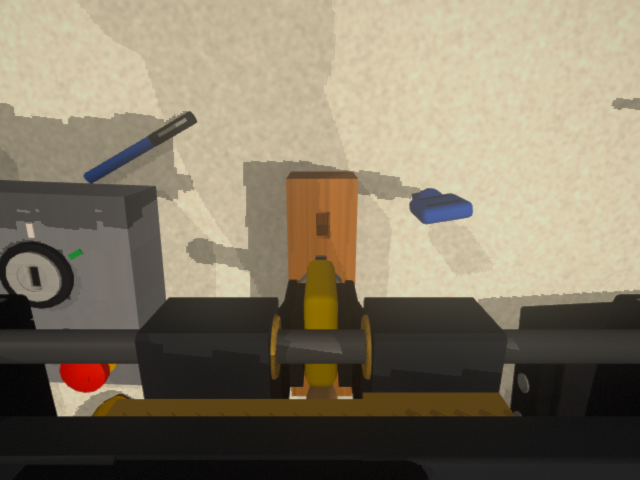

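View pics/side7.png

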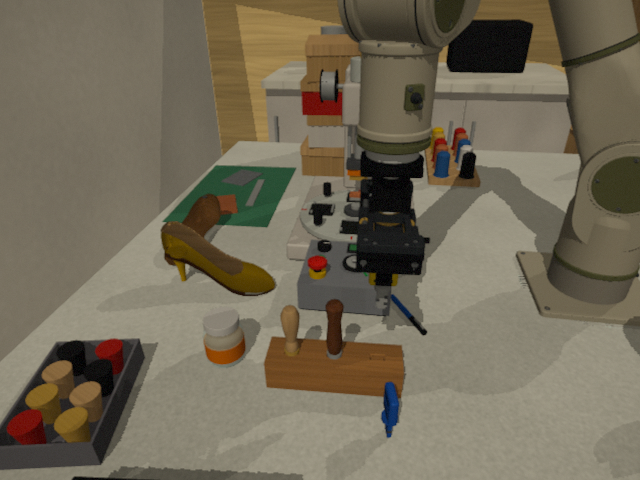

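Emit:
arm_command --increments '[{"gripper":5,"dx":-0.007,"dy":-0.04,"dz":0,"spin":0},{"gripper":5,"dx":-0.007,"dy":-0.04,"dz":0,"spin":0},{"gripper":5,"dx":-0.007,"dy":-0.04,"dz":0,"spin":0},{"gripper":5,"dx":-0.007,"dy":-0.04,"dz":0,"spin":0},{"gripper":5,"dx":-0.007,"dy":-0.04,"dz":0,"spin":0},{"gripper":5,"dx":-0.008,"dy":-0.041,"dz":0,"spin":0},{"gripper":5,"dx":0,"dy":0,"dz":0,"spin":2.4},{"gripper":5,"dx":0,"dy":0,"dz":0,"spin":0}]'

```text
time: 14.7
ee_pos: [0.4779, 0.088, 0.202]
eef_rot: [-0.01, 1.0, 0.0, -0.0]
ft_force: [1.4, -0.3, -0.4]
width: 0.0127
```

```bash
python3 - <<'E'
from h import *
s,rm,yaw=st(); im,ci=snap('wrist','wrist8.png')
cv2.imwrite('pics/w8a.png',cv2.resize(im[130:300,220:420],None,fx=4,fy=4,interpolation=2)[:,:,::-1])
E
```

```text
t 14.7 pos [0.4779 0.088  0.202 ] yaw -178.83 F [ 1.4 -0.3 -0.4] T [ 0.18 -0.15  0.05] w 0.0127 q [ 0.98  0.29 -1.41  1.8   0.3   1.31  1.09] tilt [-0.001  0.    -1.   ]
```

View pics/wrist8.png

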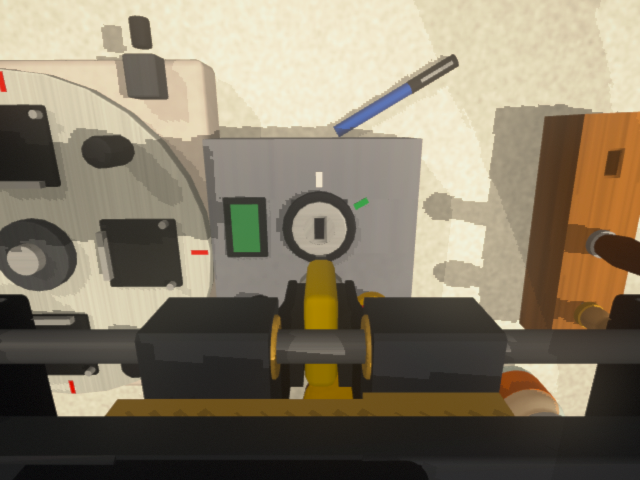

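View pics/w8a.png

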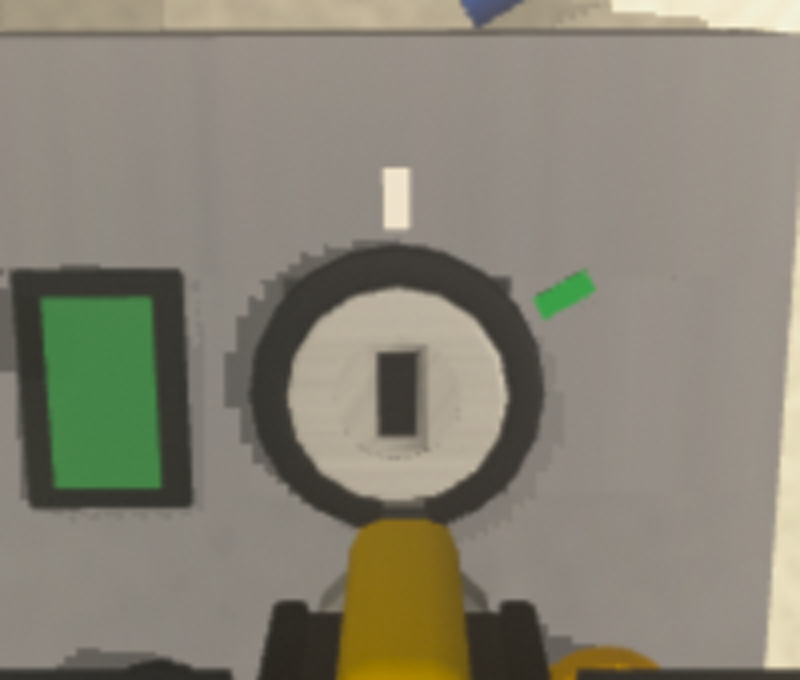

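```bash
python3 - <<'E'
from h import *
f=load('wrist8.png');im=f['im']
g=cv2.cvtColor(im,cv2.COLOR_RGB2GRAY)[185:270,280:362]
sub=cv2.resize(g,None,fx=4,fy=4,interpolation=cv2.INTER_CUBIC)
p=lambda c:(np.array(c)+.5)/4-.5+[280,185]
for th in(100,125):
  m=(sub>th).astype(np.uint8)
  c=[c for c in cv2.findContours(m,cv2.RETR_CCOMP,1)[0] if cv2.contourArea(c)>300]
  for k in c:
    (x,y),(w,h),a=cv2.minAreaRect(k); print(th,p((x,y)).round(2),round(w/4,1),round(h/4,1),round(a,1),cv2.contourArea(k)/16, onz(f,*p((x,y)),.075).round(4),onz(f,*p((x,y)),.073).round(4))
# key handle near top edge in hand, rack slot
c,d=ray(f,321,262); 
for zt in (.241,): print('handle near end',onz(f,321,261.5,zt).round(4))
f7=load('wrist7.png');print('rackslot',onz(f7,322,223,.055).round(4))
# handle cols
h=cv2.cvtColor(im,cv2.COLOR_RGB2HSV);m=cv2.inRange(h,(20,130,60),(34,255,255))
for r_ in(266,270,280,290):
  x=np.where(m[r_,290:350])[0]+290; print(r_,x.min(),x.max())
E
```

```text
100 [303.87 250.5 ] 48.5 37.7 -0.0 661.625 [0.4946 0.0749 0.075 ] [0.4953 0.0748 0.073 ]
100 [318.93 228.31] 54.4 53.8 32.3 2298.03125 [0.4756 0.0868 0.075 ] [0.4761 0.0868 0.073 ]
100 [319.12 228.12] 10.5 21.5 0.0 214.8125 [0.4754 0.087  0.075 ] [0.4759 0.087  0.073 ]
100 [320.5 227. ] 81.7 84.7 -0.0 1838.59375 [0.4745 0.0881 0.075 ] [0.475  0.0881 0.073 ]
125 [293.88 255.12] 28.5 28.5 90.0 444.96875 [0.4988 0.0667 0.075 ] [0.4995 0.0666 0.073 ]
125 [318.93 228.31] 53.7 53.1 32.3 2237.15625 [0.4756 0.0868 0.075 ] [0.4761 0.0868 0.073 ]
125 [319.5 228. ] 12.2 22.8 0.0 263.46875 [0.4753 0.0873 0.075 ] [0.4758 0.0873 0.073 ]
125 [320.5 227. ] 81.7 84.7 0.0 1573.0 [0.4745 0.0881 0.075 ] [0.475  0.0881 0.073 ]
handle near end [0.4438 0.0875 0.241 ]
rackslot [0.4187 0.3258 0.055 ]
266 308 333
270 307 334
280 306 335
290 305 336
```

```bash
python3 - <<'E'
from h import *
f=load('wrist8.png')
for z in(.240,.235,.2,.194): print(z,proj(f,[[.4779-.02,.088,z],[.4779-.02,.088-.0065,z],[.4779-.02,.088+.0065,z],[.4779+.02,.088,z]]).round(1).tolist())
im=f['im'];cv2.imwrite('pics/w8b.png',cv2.resize(im[250:400,270:370],None,fx=4,fy=4,interpolation=2)[:,:,::-1])
print(proj(load('wrist6.png'),[[.4205-.02,.3254,.109],[.4205-.02,.3254,.063]]))
E
```

```text
0.24 [[321.5, 296.8], [303.8, 296.5], [339.3, 297.2], [319.2, 389.0]]
0.235 [[321.5, 291.1], [304.3, 290.8], [338.6, 291.5], [319.3, 380.8]]
0.2 [[321.3, 260.0], [307.4, 259.7], [335.1, 260.3], [319.5, 335.4]]
0.194 [[321.2, 255.8], [307.8, 255.5], [334.6, 256.1], [319.5, 329.3]]
[[325.10069845 297.50919073]
 [323.95538398 256.14764555]]
```

View pics/w8b.png

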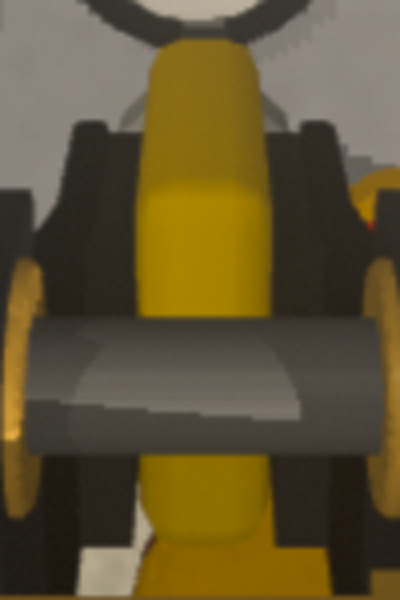

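Emit:
arm_command --increments '[{"gripper":5,"dx":0.0024,"dy":-0.0012,"dz":0.015,"spin":0},{"gripper":5,"dx":0,"dy":0,"dz":0.02,"spin":0},{"gripper":5,"dx":0,"dy":0,"dz":0.02,"spin":0},{"gripper":5,"dx":0,"dy":0,"dz":0.01,"spin":0},{"gripper":5,"dx":0,"dy":0,"dz":0,"spin":0},{"gripper":5,"dx":0,"dy":0,"dz":0,"spin":0},{"gripper":5,"dx":0,"dy":0,"dz":0,"spin":0},{"gripper":5,"dx":0,"dy":0,"dz":0,"spin":0}]'

```text
time: 15.75
ee_pos: [0.4762, 0.0862, 0.1379]
eef_rot: [-0.01, 1.0, -0.0, 0.0]
ft_force: [-0.0, -0.5, -0.2]
width: 0.0128
```

```bash
python3 - <<'E'
from h import *
s,rm,yaw=st(); im,ci=snap('wrist','wrist9.png'); im2,_=snap('side','side9.png')
cv2.imwrite('pics/w9a.png',cv2.resize(im[150:330,220:420],None,fx=4,fy=3.3,interpolation=2)[:,:,::-1])
cv2.imwrite('pics/s9a.png',cv2.resize(im2[200:310,290:430],None,fx=5,fy=5,interpolation=2)[:,:,::-1])
E
```

```text
t 15.75 pos [0.4762 0.0862 0.1379] yaw -178.84 F [-0.  -0.5 -0.2] T [ 0.15 -0.14 -0.03] w 0.0128 q [ 0.89  0.36 -1.33  1.88  0.38  1.19  1.03] tilt [ 0.001 -0.    -1.   ]
```

View pics/w9a.png

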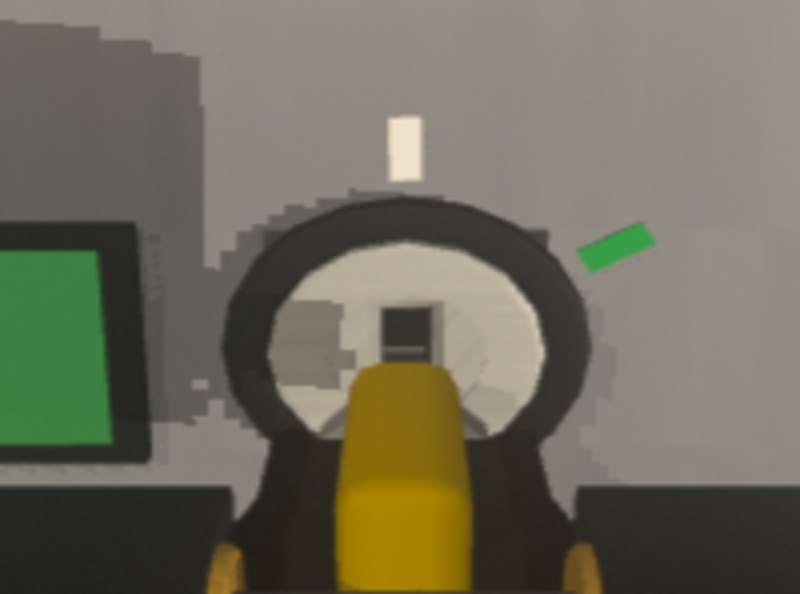

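View pics/s9a.png

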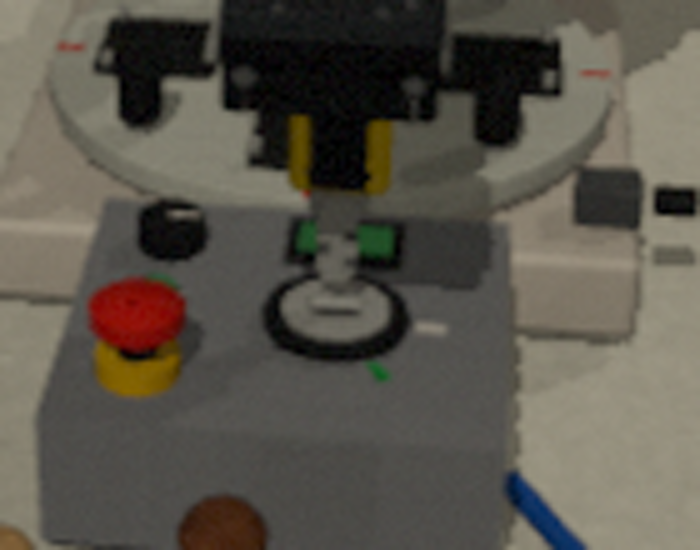

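```bash
python3 - <<'E'
from h import *
f=load('wrist9.png')
p=lambda x,y:(220+x/4,150+y/3.3)
a=p(407,307);b=p(407,300);print('slot near edge inner(z.073)',onz(f,*a,.073).round(4),'outer(.075)',onz(f,*b,.075).round(4))
for x in(382,432,376,443): print(onz(f,*p(x,330),.073).round(4))
# blade tip near edge line ~ y 350
print(p(407,350), 'proj tip near', proj(f,[[.4762-.008,.0862,.0883],[.4762-.0065,.0862,.0883]]).round(1).tolist())
tip=proj(f,[[.468,.0862-.003,.0883],[.468,.0862+.003,.0883]]);print(tip)
im=f['im'];cv2.imwrite('pics/w9b.png',cv2.resize(im[225:275,295:350],None,fx=12,fy=12,interpolation=0)[:,:,::-1])
E
```

```text
slot near edge inner(z.073) [0.4672 0.0864 0.073 ] outer(.075) [0.4652 0.0864 0.075 ]
[0.472  0.0825 0.073 ]
[0.4718 0.0905 0.073 ]
[0.472  0.0815 0.073 ]
[0.4718 0.0923 0.073 ]
(321.75, 256.06060606060606) proj tip near [[321.5, 252.1], [321.4, 254.5]]
[[316.46831714 251.68676483]
 [326.46860549 251.87565817]]
```

View pics/w9b.png

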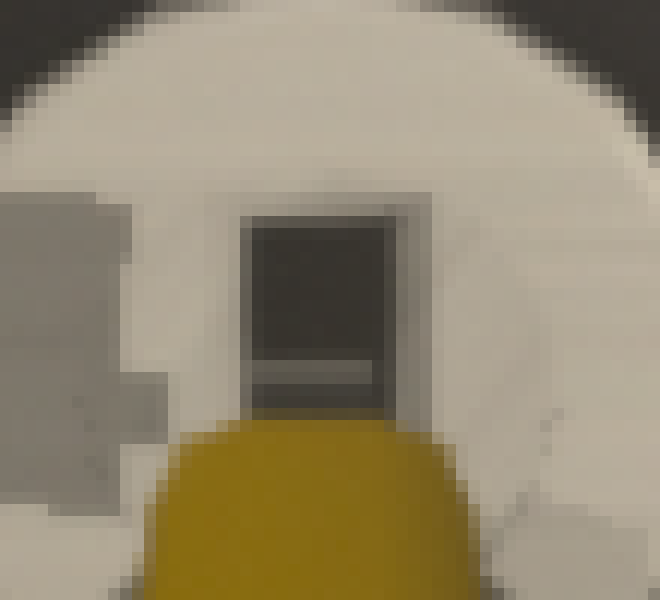

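Emit:
arm_command --increments '[{"gripper":5,"dx":0,"dy":0.0004,"dz":0.006,"spin":0},{"gripper":5,"dx":0,"dy":0,"dz":0.004,"spin":0},{"gripper":5,"dx":0,"dy":0,"dz":0.003,"spin":0},{"gripper":5,"dx":0,"dy":0,"dz":0.003,"spin":0},{"gripper":5,"dx":0,"dy":0,"dz":0.003,"spin":0},{"gripper":5,"dx":0,"dy":0,"dz":0.003,"spin":0},{"gripper":5,"dx":0,"dy":0,"dz":0,"spin":0},{"gripper":5,"dx":0,"dy":0,"dz":0,"spin":0}]'

```text
time: 16.85
ee_pos: [0.476, 0.0868, 0.1156]
eef_rot: [-0.01, 1.0, 0.0, 0.0]
ft_force: [-0.7, -0.2, -0.6]
width: 0.013
```

```bash
python3 - <<'E'
from h import *
s,rm,yaw=st()
E
```

```text
t 16.85 pos [0.476  0.0868 0.1156] yaw -178.82 F [-0.7 -0.2 -0.6] T [ 0.06 -0.13  0.01] w 0.013 q [ 0.86  0.39 -1.3   1.91  0.41  1.16  1.  ] tilt [ 0.  0. -1.]
```

Emit:
arm_command --increments '[{"gripper":5,"dx":0,"dy":0,"dz":0.005,"spin":0},{"gripper":5,"dx":0,"dy":0,"dz":0.005,"spin":0},{"gripper":5,"dx":0,"dy":0,"dz":0.005,"spin":0},{"gripper":5,"dx":0,"dy":0,"dz":0.005,"spin":0},{"gripper":5,"dx":0,"dy":0,"dz":0.003,"spin":0},{"gripper":5,"dx":0,"dy":0,"dz":0.001,"spin":0},{"gripper":5,"dx":0,"dy":0,"dz":0.001,"spin":0},{"gripper":5,"dx":0,"dy":0,"dz":0,"spin":0}]'

```text
time: 17.85
ee_pos: [0.4761, 0.0867, 0.0906]
eef_rot: [-0.01, 1.0, -0.0, 0.0]
ft_force: [-0.6, 0.0, -0.7]
width: 0.013
```

```bash
python3 - <<'E'
from h import *
s,rm,yaw=st()
E
```

```text
t 17.85 pos [0.4761 0.0867 0.0906] yaw -178.82 F [-0.6  0.  -0.7] T [ 0.16 -0.15 -0.04] w 0.013 q [ 0.82  0.42 -1.26  1.93  0.45  1.11  0.97] tilt [ 0. -0. -1.]
```

Push a little more until there is contact force.

Emit:
arm_command --increments '[{"gripper":5,"dx":0,"dy":0,"dz":0.0005,"spin":0},{"gripper":5,"dx":0,"dy":0,"dz":0.0005,"spin":0},{"gripper":5,"dx":0,"dy":0,"dz":0.0005,"spin":0},{"gripper":5,"dx":0,"dy":0,"dz":0.0005,"spin":0},{"gripper":5,"dx":0,"dy":0,"dz":0,"spin":0},{"gripper":5,"dx":0,"dy":0,"dz":0,"spin":0},{"gripper":5,"dx":0,"dy":0,"dz":0,"spin":0},{"gripper":5,"dx":0,"dy":0,"dz":0,"spin":0}]'

```text
time: 18.85
ee_pos: [0.4763, 0.0868, 0.0903]
eef_rot: [-0.01, 1.0, -0.001, 0.0]
ft_force: [-10.4, -3.7, 27.2]
width: 0.0128
```

```bash
python3 - <<'E'
from h import *
s,rm,yaw=st();im2,_=snap('side','side10.png')
cv2.imwrite('pics/s10a.png',cv2.resize(im2[200:310,290:430],None,fx=5,fy=5,interpolation=2)[:,:,::-1])
E
```

```text
t 18.85 pos [0.4763 0.0868 0.0903] yaw -178.83 F [-10.4  -3.7  27.2] T [-0.8   2.4  -0.01] w 0.0128 q [ 0.82  0.42 -1.26  1.93  0.45  1.12  0.97] tilt [ 0.    -0.002 -1.   ]
```

View pics/s10a.png

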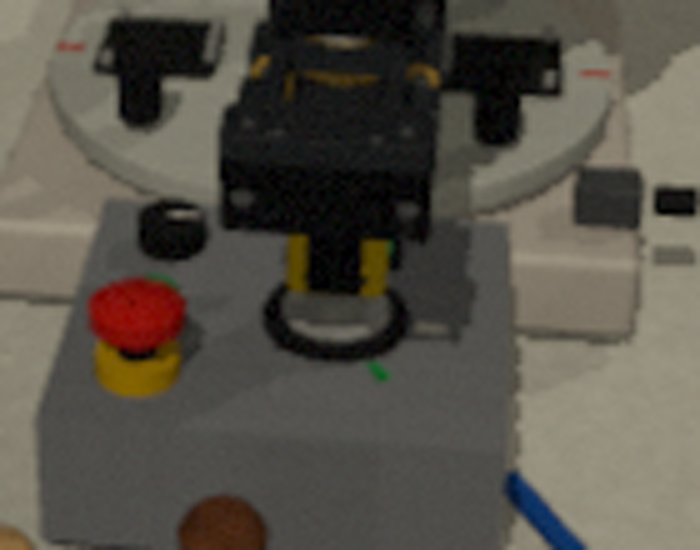

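Emit:
arm_command --increments '[{"gripper":5,"dx":0,"dy":0,"dz":-0.0012,"spin":0},{"gripper":5,"dx":0,"dy":0,"dz":0,"spin":9},{"gripper":5,"dx":0,"dy":0,"dz":0,"spin":9},{"gripper":5,"dx":0,"dy":0,"dz":0,"spin":9},{"gripper":5,"dx":0,"dy":0,"dz":0,"spin":9},{"gripper":5,"dx":0,"dy":0,"dz":0,"spin":9},{"gripper":5,"dx":0,"dy":0,"dz":0,"spin":9},{"gripper":5,"dx":0,"dy":0,"dz":0,"spin":8}]' --grip_force 50

```text
time: 19.9
ee_pos: [0.4764, 0.0862, 0.0905]
eef_rot: [0.508, 0.861, -0.0, 0.001]
ft_force: [-3.1, -3.4, 9.5]
width: 0.0125
```

```bash
python3 - <<'E'
from h import *
s,rm,yaw=st();im,ci=snap('wrist','wrist11.png')
E
```

```text
t 19.9 pos [0.4764 0.0862 0.0905] yaw 118.91 F [-3.1 -3.4  9.5] T [-0.75  0.63  0.29] w 0.0125 q [ 0.66  0.31 -1.04  1.94  0.3   1.07 -0.  ] tilt [ 0.001 -0.001 -1.   ]
```

View pics/wrist11.png

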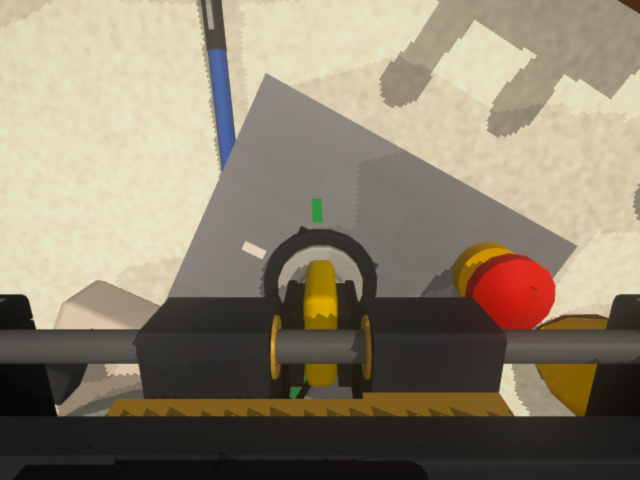

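Emit:
arm_command --increments '[{"gripper":5,"dx":0,"dy":0,"dz":0,"spin":2},{"gripper":5,"dx":0,"dy":0,"dz":0,"spin":2},{"gripper":5,"dx":0,"dy":0,"dz":0,"spin":1},{"gripper":5,"dx":0,"dy":0,"dz":0,"spin":0},{"gripper":5,"dx":0,"dy":0,"dz":0,"spin":0},{"gripper":5,"dx":0,"dy":0,"dz":0,"spin":0},{"gripper":5,"dx":0,"dy":0,"dz":0,"spin":0},{"gripper":5,"dx":0,"dy":0,"dz":0,"spin":0}]'

```text
time: 20.95
ee_pos: [0.4763, 0.0862, 0.0905]
eef_rot: [0.544, 0.839, -0.0, 0.001]
ft_force: [-3.7, -3.7, 10.0]
width: 0.0127
```

```bash
python3 - <<'E'
from h import *
s,rm,yaw=st()
E
```

```text
t 20.95 pos [0.4763 0.0862 0.0905] yaw 114.15 F [-3.7 -3.7 10. ] T [-0.68  0.67 -0.04] w 0.0127 q [ 0.65  0.3  -1.03  1.94  0.3   1.06 -0.08] tilt [ 0.001 -0.001 -1.   ]
```

Emit:
arm_command --increments '[{"gripper":5,"dx":0,"dy":0,"dz":0,"spin":1},{"gripper":5,"dx":0,"dy":0,"dz":0,"spin":1},{"gripper":5,"dx":0,"dy":0,"dz":0,"spin":1},{"gripper":5,"dx":0,"dy":0,"dz":0,"spin":0},{"gripper":5,"dx":0,"dy":0,"dz":0,"spin":0},{"gripper":5,"dx":0,"dy":0,"dz":0,"spin":0},{"gripper":5,"dx":0,"dy":0,"dz":0,"spin":0},{"gripper":5,"dx":0,"dy":0,"dz":0,"spin":0}]'

```text
time: 21.95
ee_pos: [0.4763, 0.0862, 0.0905]
eef_rot: [0.565, 0.825, -0.0, 0.001]
ft_force: [-3.2, -3.4, 9.4]
width: 0.0127
```

```bash
python3 - <<'E'
from h import *
s,rm,yaw=st()
E
```

```text
t 21.95 pos [0.4763 0.0862 0.0905] yaw 111.17 F [-3.2 -3.4  9.4] T [-0.72  0.77  0.24] w 0.0127 q [ 0.64  0.3  -1.02  1.94  0.29  1.06 -0.13] tilt [ 0.    -0.001 -1.   ]
```

Emit:
arm_command --increments '[{"gripper":5,"dx":0,"dy":0,"dz":0,"spin":-3},{"gripper":5,"dx":0,"dy":0,"dz":0,"spin":-3},{"gripper":5,"dx":0,"dy":0,"dz":0,"spin":0},{"gripper":25,"dx":0,"dy":0,"dz":0,"spin":0},{"gripper":50,"dx":0,"dy":0,"dz":0,"spin":0},{"gripper":60,"dx":0,"dy":0,"dz":0,"spin":0},{"gripper":60,"dx":0,"dy":0,"dz":0,"spin":0},{"gripper":60,"dx":0,"dy":0,"dz":0,"spin":0}]'

```text
time: 22.95
ee_pos: [0.4759, 0.0867, 0.0897]
eef_rot: [0.521, 0.853, -0.0, -0.0]
ft_force: [-0.8, 0.7, -0.9]
width: 0.0497
```

Emit:
arm_command --increments '[{"gripper":60,"dx":0,"dy":0,"dz":0,"spin":0},{"gripper":60,"dx":0,"dy":0,"dz":0,"spin":0},{"gripper":60,"dx":0,"dy":0,"dz":-0.02,"spin":0},{"gripper":60,"dx":0,"dy":0,"dz":-0.03,"spin":0},{"gripper":60,"dx":0,"dy":0,"dz":-0.04,"spin":0},{"gripper":60,"dx":0,"dy":0,"dz":-0.04,"spin":0},{"gripper":60,"dx":0,"dy":0,"dz":-0.02,"spin":0},{"gripper":60,"dx":0,"dy":0,"dz":0,"spin":0}]'

```text
time: 23.95
ee_pos: [0.4768, 0.0872, 0.2419]
eef_rot: [0.521, 0.853, 0.001, 0.002]
ft_force: [-0.2, -0.8, -0.2]
width: 0.0524
```

```bash
python3 - <<'E'
from h import *
s,rm,yaw=st();im,ci=snap('wrist','wrist12.png'); im2,_=snap('side','side12.png')
cv2.imwrite('pics/s12a.png',cv2.resize(im2[130:330,270:450],None,fx=4,fy=3,interpolation=2)[:,:,::-1])
E
```

```text
t 23.95 pos [0.4768 0.0872 0.2419] yaw 117.19 F [-0.2 -0.8 -0.2] T [ 0.06 -0.17 -0.01] w 0.0524 q [ 0.79  0.1  -1.11  1.75  0.1   1.34  0.14] tilt [ 0.004 -0.001 -1.   ]
```

View pics/wrist12.png

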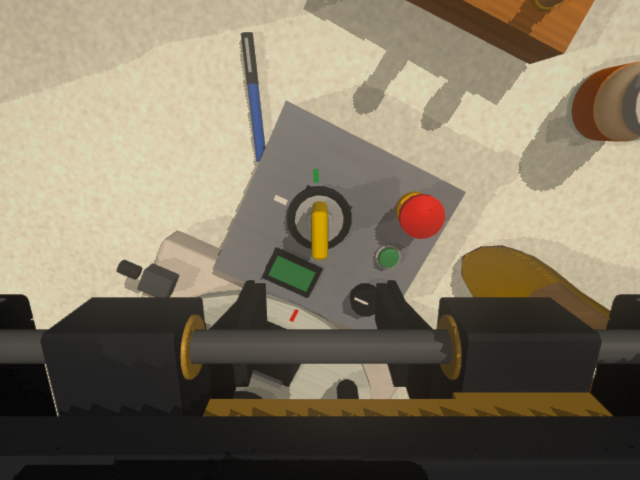

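View pics/s12a.png

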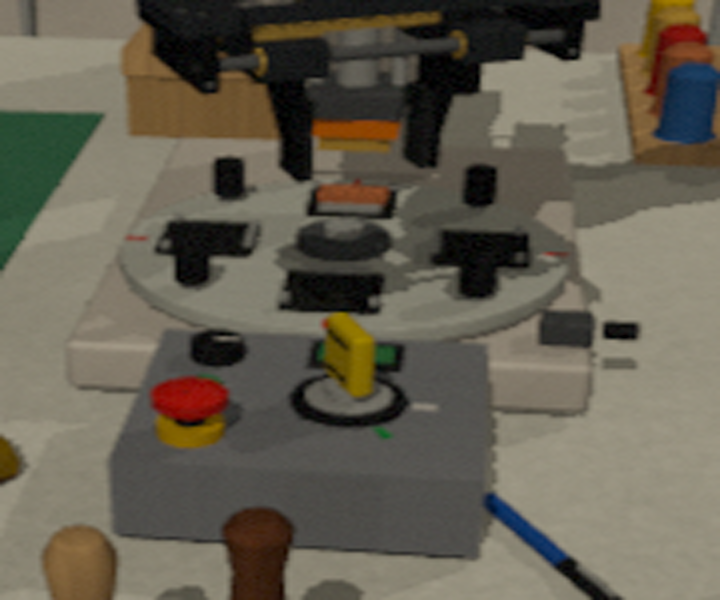

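```bash
python3 - <<'E'
from h import *
fw=load('wrist12.png');fs=load('side12.png')
im=fw['im'];cv2.imwrite('pics/w12a.png',cv2.resize(im[160:280,270:370],None,fx=5,fy=5,interpolation=2)[:,:,::-1])
im=fs['im'];cv2.imwrite('pics/s12b.png',cv2.resize(im[225:285,335:385],None,fx=10,fy=10,interpolation=2)[:,:,::-1])
h=cv2.cvtColor(fw['im'],cv2.COLOR_RGB2HSV);m=cv2.inRange(h,(20,130,150),(34,255,255))
mm=np.zeros_like(m);mm[190:265,295:345]=m[190:265,295:345]
c=max(cv2.findContours(mm,0,1)[0],key=cv2.contourArea);rr=cv2.minAreaRect(c);b=cv2.boxPoints(rr);print(rr)
P=np.array([onz(fw,*p,.129) for p in b]);print(P.round(4).tolist(),P.mean(0).round(4))
e=[P[1]-P[0],P[2]-P[1]];e=max(e,key=np.linalg.norm);print('yaw',np.degrees(np.arctan2(e[1],e[0])),np.linalg.norm(e))
k=np.array([.4762,.0868])
for q in (120,):
  u=np.array([np.cos(np.radians(q)),np.sin(np.radians(q))])
  print([proj(fs,[*(k+sg*.02*u),z]).round(1).tolist() for sg in(-1,1) for z in(.129,.083)])
E
```

```text
((319.5, 233.0), (50.0, 15.0), 90.0)
[[0.4607, 0.1034, 0.129], [0.4707, 0.1085, 0.129], [0.489, 0.0733, 0.129], [0.4786, 0.068, 0.129]] [0.4747 0.0883 0.129 ]
yaw -62.5530047298713 0.03965394796941519
[[[353.1, 234.3]], [[352.6, 253.7]], [[361.6, 243.7]], [[360.8, 263.6]]]
```

View pics/s12b.png

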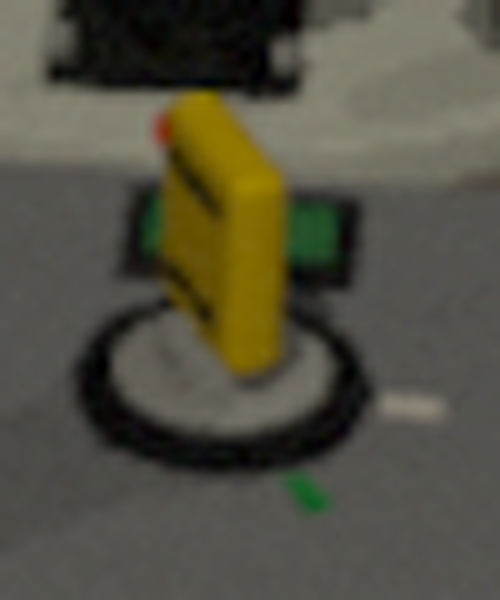

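View pics/w12a.png

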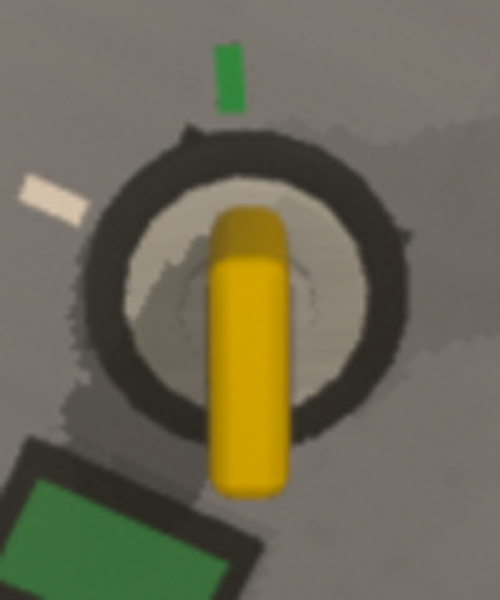

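```bash
python3 - <<'E'
from h import *
print(job.close_job()); st()
E
```

```text
the job is handed in; nothing more can be done
None
the job is handed in; nothing more can be done
```

The press is set up as asked, in the order asked, and the job was handed in at about 24 s of the 64 s allowed. No verdict was reported.

- **Table:** I straddled the far-left handle with the fingers and swung the table a quarter turn counter-clockwise. The last top and side pictures show the tan pad under the stamping head, and the handles and red marks line up with a click stop by eye.
- **Key in the switch:** I took the yellow key from the rack and pushed it in until it met about 27 N. The TCP height there was 90.3 mm, against 90.6 mm worked out for fully home. The last side picture shows it standing down on the barrel.
- **Turn to on:** I turned the key clockwise about 70° until the torque rose to about 0.24 N m, then backed off 6° within its free play and let go. The key's handle reads about 64° from off, 4° past the nominal 60° but inside the free play of about 7°. The barrel's own angle could not be seen under the key, so "on" is inferred from the torque and the key's angle.
- **One odd reading:** the torque read 0.29 N m just after the first 62° of turn, then about zero at 67°, before rising again at 70°. I took the first as a passing effect of the motion, not the stop.
- **The rest:** the gripper is open and about 150 mm above where it let go of the key, touching nothing. No other item was handled, and the ones visible in the last pictures looked undisturbed.

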